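Move the snap-fit cover from the empty dye tub to the full one

TASK

The dye pots in the open tub must be shut away for the night: squeeze the two opposing tabs in the middle of the cover on the empty tub, lift that cover off and snap it fully home on the full tub, so that both catches have sprung back and hold it down flush against its sealing strips, then let go. Handle the brittle plastic gently (do not crush the tabs, do not pull the cover while it is still caught, do not ram it down) and leave the jar, cup, brush and stamp where they are.

Things in the scene. Friction and masses are not known exactly. Their poses are not given: they have to be found in the camera images.
- cover: Loose snap-fit cover, plain grey plastic, 130 to 210 g: plate 134 x 104 x 5 mm (134 along its x); origin at the middle of the plate's underside, z up. Below it four round guide pins reach 14 mm down and enter the tub with 1.8 mm play all round; under each tab a leg with a catch nib reaches 23 mm down and hooks under a rib in the tub's wall. Fits either way round.
- cover_grip (a point): Point midway between the cover's two tabs, 24 mm above the plate's underside (19 mm above its top). The upright tabs face each other across the cover's y axis with a fixed post (30 x 22 mm, top 31 mm above the underside) between; each is 26 mm wide along x, its top 39 mm above the underside. Outer faces 48 mm apart at rest, 36 mm when both are squeezed right in.
- tab_left (a joint): Travel in m of the tab on the cover's +y side: 0 sprung out (latched), 0.006 fully squeezed in. Its spring pushes out with 3.5 N at rest and 8.3 N fully in, plus some 3 N rub of the loaded catch. From about 3 mm in (if the cover sits centred) the catch is free of the rib; squeeze right in to be sure. More than 60 N on a tab breaks it.
- tab_right (a joint): The same for the tab on the cover's -y side.
- tray_empty: Grey shallow tray, 150 x 120 mm (150 along x), 12 mm high, fixed; origin in the middle of its underside (on the table), z up. Centred in it and square to it stands, fixed, the white empty tub that carries the cover at the start: 130 x 100 mm outside, walls 4 mm, 60 mm high, on a wad of card of unknown thickness: its rim is 63 to 77 mm above this origin.
- tray_full: The same, with the open tub holding six dye pots (below the cover's reach). Its rim is 63 to 77 mm above this origin, not measured: feel for it. Pressed fully down, the cover's underside meets the hard rim; both catches snap under the ribs once it is within 1.5 mm of the rim, and when let go it is held there, 1.5 mm up. Never press or pull cover and tub with over 35 N (all contacts together).
- dye_jar: Bystander: glass jar, 60 mm diameter, 85 mm high; origin under its centre.
- rinse_cup: Bystander: white cup, 76 mm diameter, 90 mm high; origin under its centre.
- brush: Bystander: paint brush 200 mm long lying on the table along its x.
- stamp: Bystander: copper stamp block 70 x 55 mm with a wooden grip, 56 mm high; origin under its centre.
- strips_full (a point): Point on the full tub's tray, 10 mm above its underside, below the two black springy strips inside the tub's short end walls. Free, their tops stand 5 mm above the rim. Together they push the cover up with 4 N at first touch, 9.3 N when it is latched (16 N of contact in all with the ribs' hold), 11.5 N on the rim. The empty tub has the same: its cover pops up 3.5 mm once both tabs are in.
Mind the look-alikes: they are no part of the job. Leave any blue or yellow look-alike of the tray_full alone.

How it is judged:
On the way, in this order (a step that is already met when the one before it is completed fails the run):
1. both tabs are squeezed in at least 3 mm each while the cover is still on the empty tub (value of joint each of tab_left, tab_right above 0.003 m and z of cover in the frame of tray_empty below 0.088 m and horizontal distance between cover and tray_empty below 0.01 m), for 0.1 s.
2. the cover is lifted clear of the empty tub (z of cover in the frame of tray_empty above 0.11 m), for 0.1 s.
At the end, for the whole second after the job is handed in: The cover is latched on the full tub, 62 to 80.5 mm above the tray's underside, the catches holding it down on the squeezed strips (over 10 N of contact with the tub), tabs within 2 mm of rest, centred within 6 mm, square within 0.08 rad (either way round), level within 0.025 rad, at rest (contact force between each of cover, cover, cover and tub_full above 10 N and z of cover in the frame of tray_full between 0.062 and 0.0805 m and z of cover in the frame of tray_full between 0.062 and 0.0805 m and z of cover in the frame of tray_full between 0.062 and 0.0805 m and value of joint each of tab_left, tab_right below 0.002 m and horizontal distance between cover and tray_full below 0.006 m and angle between the x axis of cover and the x axis of tray_full, either way round below 0.08 rad and angle between cover's own z axis and vertical below 0.025 rad and linear speed of cover below 0.01 m/s); the robot touches nothing.
It fails at once if the cover and either tub press or pull on each other with more than 35 N (contact force between cover and tub_full above 35 N or contact force between cover and tub_empty above 35 N).
It fails at once if the fingers squeeze a tab with more than 60 N (contact force between the fingers and tab_left above 60 N or contact force between the fingers and tab_right above 60 N).
It fails at once if a bystander is moved by more than 30 mm (distance of any of dye_jar, rinse_cup, brush, stamp from where it was at the start of the episode above 0.03 m).
It also fails if it takes over 51 s, if anything falls off the work surface, if the arm or the gripper's body presses on something with over 40 N, if the wrist force passes 120 N, or if a joint passes its speed limit or range.

ROBOT

A 7-joint arm with a two-finger parallel gripper is mounted at the origin on the work surface. World frame = base frame: x ahead of the robot, y to its left, z up, the work surface at z = 0. Lengths are in m, angles in rad, forces in N, time in s.
With the tool pointing down it reaches from about 0.425 to 0.925 m from the base axis. Payload 6.8 kg.
Tool frame: the origin (TCP) lies at the very end of the fingers, on their centre line; the grasp point (between the pads) lies 19 mm behind it; z points along the fingers, y is the direction in which the jaws open and shut (so a half turn about z gives the same grasp; the last joint's range is limited). The gripper opens to 85 mm and grips with 20 to 120 N. Pads are 22 mm wide; open, the fingers measure 114 mm over their backs; the gripper's body (76 mm by 85 mm) begins 54 mm behind the grasp point. The pads swing forward as they close: fully open they stand 13 mm farther back than shut.
Start: joints at [1.003, 0.477, 0.022, 1.555, -0.011, 1.109, -0.083], TCP at [0.3, -0.605, 0.231] pointing down, gripper open.
Joint ranges: [-2.96, 2.96], [-0.34, 2.1], [-1.41, 1.46], [0.24, 2.44], [-1.37, 4.51], [0.17, 1.92], [-2.96, 2.96]. Speed limits (rad/s): [2.39, 2.39, 3.14, 3.14, 3.14, 3.14, 3.14].

INTERFACE

Orientations are given as a unit quaternion [w, x, y, z].
In Python, from station import bot gives the robot as it stands.
- The arm moves only by the tool move_arm, never from a script. Its argument "commands" is text: rows parted by semicolons, each of 7 numbers parted by spaces: the opening, from 0 (shut) to 1 (fully open), then the shift along the tool's x, y, z in cm, then the turn, a rotation vector about the tool's x, y, z in degrees. In form: gripper tx ty tz rx ry rz; .... A call has 1 to 12 rows; each row shifts and turns the commanded pose from where the row before left it, along the tool's axes as they then stand; what a row does not reach is not made up. A row lasts 1/12 s, in which the tool goes at most 41.7 mm and 7.16 degrees, less where a joint would pass 70% of its speed; a pose out of reach is approached as far as the arm can. A call with a gripper value outside its range is refused whole. The fingers move at their own pace and stop on an object; "force" is the grip in N (left out, the last holds). Time passes only in rows, so rows that do not move let the fingers close. It gives the time, the measured TCP pose, the force and the opening at its end, in the units of the state.
- bot.get_obs(): the state, without advancing time (a new reading comes with each control period).
- bot.read_camera(name): name is "scene" or "side" or "wrist"; returns a dict with "img" (480x640x3 uint8, red, green, blue), "K" (3x3 intrinsics, pixels), "distortion" ([k1, k2, p1, p2, k3] as OpenCV has them; the pictures are not rectified), "rvec" (rotation vector, rad) and "tvec" (3), from world to camera coordinates, as OpenCV has them; the wrist camera has in their place "hand_eye" (4x4, takes a point from camera to tool coordinates, whose origin is the TCP and whose axes are the flange's). Camera axes: x right, y down, z forward; pixel columns grow to the right and rows downward; lengths in m; the calibration is good to about 2 mm. A picture is of the moment at which its call begins: read the wrist's pose just before it. There is no depth.
- bot.hand_in(): hands the job in, once; it reports no verdict.
The state is a dict: "t": time; "q": joint angles; "joint_vel": joint speeds; "joint_torque": joint torques, N m; "eef_pos": TCP position; "tool_rot": TCP orientation; "contact_force": force on the tool from outside, world axes, zero at the start; "torque": the same for the moment, N m; "gripper_width": opening from 0.0 (shut) to 1.0 (fully open).
Only numpy, scipy, OpenCV 4.12 (cv2) and the standard library are available. Lean on these libraries where they do the work, as an engineer would, in place of code of your own. Each camera call takes 0.05 s, during which the arm holds its last target. There are 200 camera calls.

## Working session

There is one attempt and no reset: what is moved stays moved. The work goes in short steps, Python scripts to look and compute and a tool call to move; the robot and the scene stay as the last step left them, time stands still between calls to the robot, and variables do not carry over. Pictures are saved under pics/ and viewed, about 8 in all and at most 12, crops included, and the job is handed in when it is done.

Besides the shell and the picture viewer there is one more tool, called after "Request:" as name(argument=value, ...), one argument or row to a line, values as JSON. move_arm: Moves the arm, as the interface text tells. Its arguments: {"type":"object","properties":{"commands":{"type":"string"},"force":{"type":"number"}},"required":["commands"]}

```bash
mkdir -p pics; cat > h.py <<'E'
import numpy as np,cv2
from station import bot
def snap(n,name):
    o=bot.get_obs(); c=bot.read_camera(n); cv2.imwrite(f'pics/{name}.png',c['img'][:,:,::-1]); 
    np.save(f'pics/{name}_o.npy',{'o':o,'c':c},allow_pickle=True); return o,c
def load(name):
    d=np.load(f'pics/{name}_o.npy',allow_pickle=True).item(); return d['o'],d['c']
def quat(q): 
    from scipy.spatial.transform import Rotation as R
    return R.from_quat([q[1],q[2],q[3],q[0]]).as_matrix()
def ext(o,c):
    if 'rvec' in c and c['rvec'] is not None: return cv2.Rodrigues(np.array(c['rvec'],float))[0],np.array(c['tvec'],float).ravel()
    H=np.array(c['hand_eye']); T=np.eye(4); T[:3,:3]=quat(o['tool_rot']); T[:3,3]=o['eef_pos']
    W=np.linalg.inv(T@H); return W[:3,:3],W[:3,3]
def toz(o,c,px,z):
    R,t=ext(o,c); px=np.array(px,float).reshape(-1,1,2)
    u=cv2.undistortPoints(px,np.array(c['K']),np.array(c['distortion']))[:,0]
    d=np.c_[u,np.ones(len(u))]@R; C=-R.T@t
    z=np.broadcast_to(z,len(u)); return C+d*((z-C[2])/d[:,2])[:,None]
def proj(o,c,P):
    R,t=ext(o,c); return cv2.projectPoints(np.array(P,float).reshape(-1,1,3),cv2.Rodrigues(R)[0],t,np.array(c['K']),np.array(c['distortion']))[0][:,0]
E
python3 - <<'E'
from h import *
o,c=snap('scene','s1'); print(o); snap('side','d1')
for n in('s1','d1'):
    o,c=load(n); R,t=ext(o,c); print(n,-R.T@t)
E
```

```text
{'t': 0.0, 'q': array([ 1.00290002,  0.47781407,  0.0223303 ,  1.55646026, -0.0115098 ,
        1.10931083, -0.08310485]), 'joint_vel': array([-8.96525063e-04,  3.96157609e-04,  7.57639759e-04,  6.52204186e-05,
        1.67042946e-03, -3.08068878e-04,  2.18867233e-04]), 'joint_torque': array([ 2.31116601e-04, -5.96451795e+01,  1.60783231e+00, -2.81192654e+01,
        1.24570553e-02,  9.45960899e-03,  3.03198567e-05]), 'eef_pos': array([ 0.29926801, -0.6043597 ,  0.23031245]), 'tool_rot': array([-8.91273693e-04,  9.73686830e-01,  2.27888322e-01, -2.73490678e-04]), 'contact_force': array([ 0.39728921, -0.55490887, -0.94291346]), 'torque': array([-0.01942002,  0.01138276,  0.01983291]), 'gripper_width': 0.9974119434462235}
s1 [ 1.27414355 -0.43052084  1.37391281]
d1 [0.39640766 0.7024148  1.11673493]
```

View pics/s1.png

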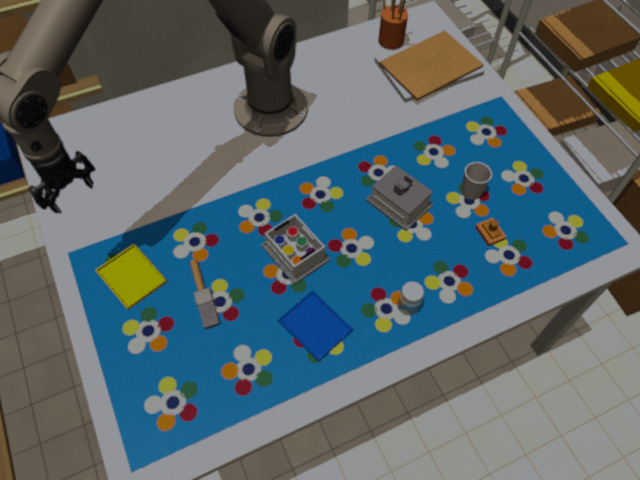

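View pics/d1.png

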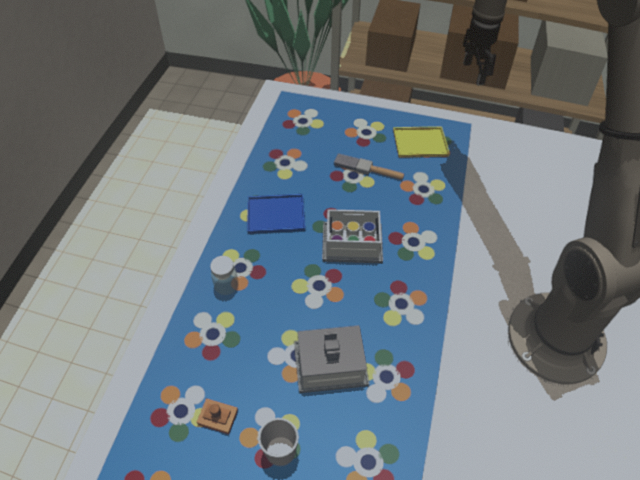

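The two pictures show:
- **Covered tub:** scene (400,193), side (332,355).
- **Open tub with pots on its grey tray:** scene (295,247), side (353,235). This fits tray_full, as it is grey and holds the pots.
- **Look-alikes:** blue tray at scene (316,326) and yellow at (130,275). Both are flat and empty, so I leave them alone.

Next is one enlarged crop to confirm and to pick corners.

```bash
python3 - <<'E'
from h import *
def crop(n,x,y):
    i=cv2.imread(f'pics/{n}.png')[y:y+75,x:x+100]; i=cv2.resize(i,(400,300),interpolation=cv2.INTER_CUBIC)
    return cv2.convertScaleAbs(i,alpha=1.4,beta=10)
a=np.vstack([np.hstack([crop('s1',350,155),crop('s1',245,210)]),np.hstack([crop('d1',282,320),crop('d1',303,198)])])
cv2.imwrite('pics/crop1.png',a)
E
```

```text
(no output)
```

View pics/crop1.png

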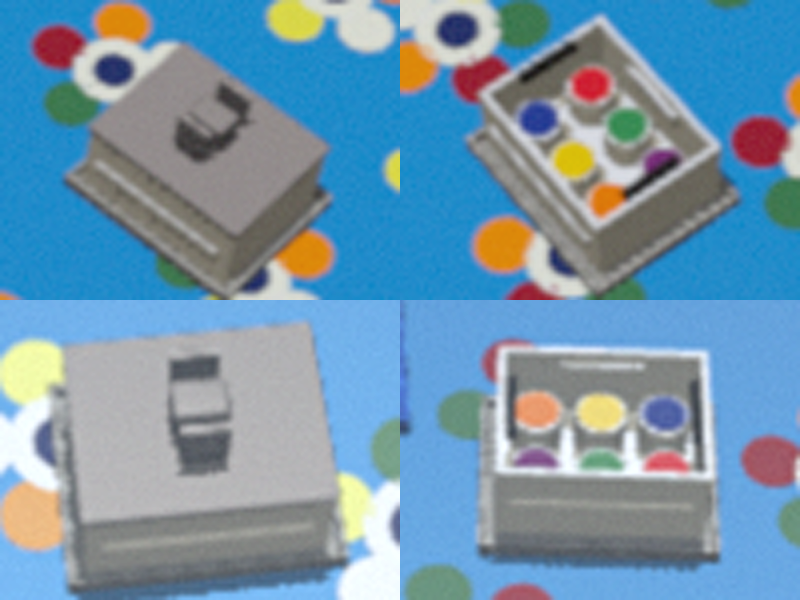

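```bash
cat > fit.py <<'E'
from h import *
from scipy.optimize import least_squares
def fit(views,L,W,x0,f_scale=1.0):
    def res(p):
        x,y,z,a=p; out=[]
        l=np.array([[1,1],[1,-1],[-1,-1],[-1,1]])*[L/2,W/2]
        P=np.c_[l@np.array([[np.cos(a),np.sin(a)],[-np.sin(a),np.cos(a)]])+[x,y],np.full(4,z)]
        for n,px in views:
            q=proj(*load(n),P); px=np.array(px)
            k=min((np.roll(px[::s],r,0) for r in range(4) for s in(1,-1)),key=lambda m:((m-q)**2).sum())
            out.append((q-k).ravel())
        return np.concatenate(out)
    return min((least_squares(res,[*x0,a]) for a in np.arange(0,3.1,.26)),key=lambda r:r.cost)
E
python3 - <<'E'
from fit import *
cs=[(395.5,165.5),(432.3,192.5),(409.5,214.3),(372.8,187)];cd=[(298.3,331.8),(358.5,325.8),(366,369),(302.5,375.3)]
fs=[(295,214),(324.8,247.3),(294.5,267),(265.5,233.5)];fd=[(328,210),(379.8,211),(381.5,241),(327.3,241.5)]
for nm,s,d,L,W in(('cover',cs,cd,.134,.104),('full',fs,fd,.13,.1)):
    x0=[*toz(*load('s1'),np.mean(s,0),.075)[0]]
    for v in ([('s1',s),('d1',d)],[('s1',s)],[('d1',d)]):
        r=fit(v,L,W,x0); print(nm,r.x.round(4),r.cost.round(2))
E
```

```text
cover [0.4944 0.1909 0.065  0.3702] 6.73
cover [0.4837 0.203  0.0431 3.5181] 0.5
cover [0.496  0.1749 0.0342 0.3668] 0.05
full [ 0.5208 -0.1461  0.0675  3.3751] 6.02
full [ 0.5133 -0.141   0.0498  3.3667] 0.32
full [ 0.5203 -0.1562  0.0575  0.242 ] 0.92
```

```bash
python3 - <<'E'
from h import *
o,c=snap('wrist','w0'); print(np.round(c['hand_eye'],3),c['K'],c['distortion'])
E
```

```text
[[ 0.001 -0.955 -0.296  0.077]
 [ 1.     0.     0.001 -0.   ]
 [-0.    -0.296  0.955 -0.143]
 [ 0.     0.     0.     1.   ]] [[390.00394925   0.         315.59179651]
 [  0.         390.00394925 241.16762742]
 [  0.           0.           1.        ]] [-0.04149757  0.          0.          0.          0.        ]
```

Request:
move_arm(
  commands="1 3 -2.3 -0.6 0 0 0.4;1 3 -2.3 -0.6 0 0 0.4;1 3 -2.3 -0.6 0 0 0.4;1 3 -2.3 -0.6 0 0 0.4;1 3 -2.3 -0.6 0 0 0.4;1 3 -2.3 -0.6 0 0 0.4;1 3 -2.3 -0.6 0 0 0.4;1 3 -2.3 -0.6 0 0 0.4;1 3 -2.3 -0.6 0 0 0.4;1 3 -2.3 -0.6 0 0 0.4;1 3 -2.3 -0.6 0 0 0.4;1 3 -2.3 -0.6 0 0 0.4",
  force=30,
)

```text
t: 1.15
eef_pos: [0.5154, -0.2042, 0.3036]
tool_rot: [0.0, 0.982, 0.187, -0.0]
contact_force: [0.3, 0.3, -0.6]
gripper_width: 1.0
```

Request:
move_arm(
  commands="1 3.2 -2.5 0 0 0 0;1 3.2 -2.5 0 0 0 0;1 0 0 0 0 0 0;1 0 0 0 0 0 0",
)

```text
t: 1.48
eef_pos: [0.5572, -0.1326, 0.3029]
tool_rot: [-0.001, 0.982, 0.19, -0.0]
contact_force: [-0.6, -1.1, -0.2]
gripper_width: 1.0
```

```bash
python3 - <<'E'
from h import *
o,c=snap('wrist','w1'); print(o['t'],o['eef_pos'])
E
```

```text
1.4833 [ 0.55716958 -0.13261598  0.30293744]
```

View pics/w1.png

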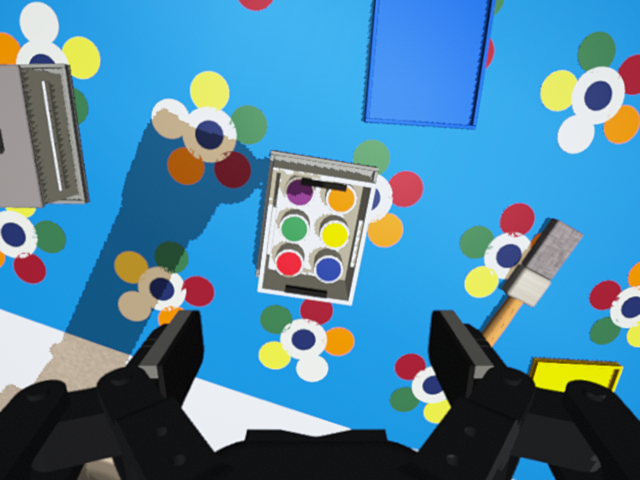

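Request:
move_arm(
  commands="1 1.24 -3.59 0 0 0 0;1 1.24 -3.59 0 0 0 0;1 1.24 -3.59 0 0 0 0;1 1.24 -3.59 0 0 0 0;1 1.24 -3.59 0 0 0 0;1 1.24 -3.59 0 0 0 0;1 1.24 -3.59 0 0 0 0;1 1.24 -3.59 0 0 0 0;1 1.24 -3.59 0 0 0 0;1 0 0 0 0 0 0;1 0 0 0 0 0 0;1 0 0 0 0 0 0",
)

```text
t: 2.53
eef_pos: [0.5419, 0.2034, 0.3029]
tool_rot: [0.001, 0.983, 0.186, -0.0]
contact_force: [0.1, -0.7, 1.0]
gripper_width: 0.999
```

```bash
python3 - <<'E'
from h import *
o,c=snap('wrist','w2'); print(o['t'],o['eef_pos'])
a=c['img'][:300,150:550,::-1]; o,c=load('w1'); b=c['img'][130:330,220:420,::-1]
cv2.imwrite('pics/crop2.png',np.hstack([cv2.resize(a,(400,300)),cv2.resize(b,(400,400),interpolation=cv2.INTER_CUBIC)[:300]]) )
im=c['img']; m=((im.min(2)>225)).astype(np.uint8); m[:140]=0;m[320:]=0;m[:,:245]=0;m[:,390:]=0
n,l,s,_=cv2.connectedComponentsWithStats(m)
for k in np.argsort(-s[1:,4])[:5]+1:
    pts=np.argwhere(l==k)[:,::-1].astype(np.int32); h=cv2.convexHull(pts.reshape(-1,1,2)); 
    print(s[k], cv2.approxPolyDP(h,5,True)[:,0].tolist())
E
```

```text
2.5333 [0.54190482 0.20335077 0.30293305]
[ 268  186   89   87 1595] [[354, 191], [354, 205], [310, 268], [269, 267], [279, 189]]
[ 258  175  132  130 1499] [[387, 182], [389, 207], [350, 304], [258, 290], [269, 205], [321, 176], [378, 175]]
[334 221  15  14  30] [[348, 234], [334, 221]]
[284 170   9   4  26] [[292, 173], [284, 170]]
[335 258   8  20  26] [[335, 258], [339, 277]]
```

View pics/w2.png

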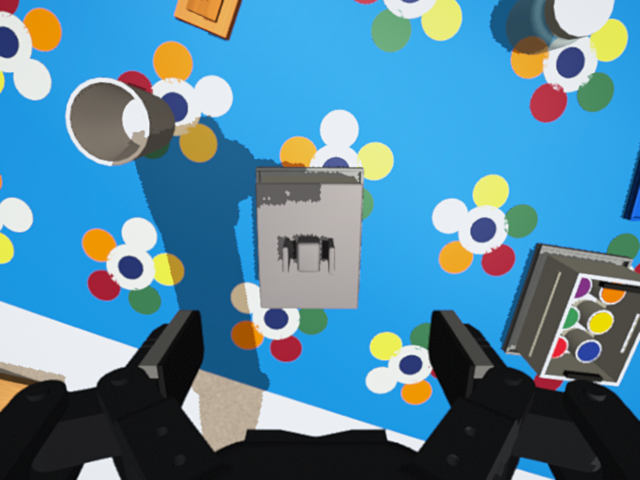

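The tab/post group is at (308,255) and the plate corners are near (257,184), (361,184), (357,308) and (261,308). I'll enlarge both tubs to pick exact corners.

```bash
python3 - <<'E'
from h import *
a=load('w2')[1]['img'][160:320,245:375,::-1]; b=load('w1')[1]['img'][150:310,250:390,::-1]
f=lambda i:cv2.resize(i,None,fx=2.9,fy=3.7,interpolation=cv2.INTER_CUBIC)
print(f(a).shape,f(b).shape)
cv2.imwrite('pics/crop2.png',np.hstack([f(a),f(b)]))
E
```

```text
(592, 377, 3) (592, 406, 3)
```

View pics/crop2.png

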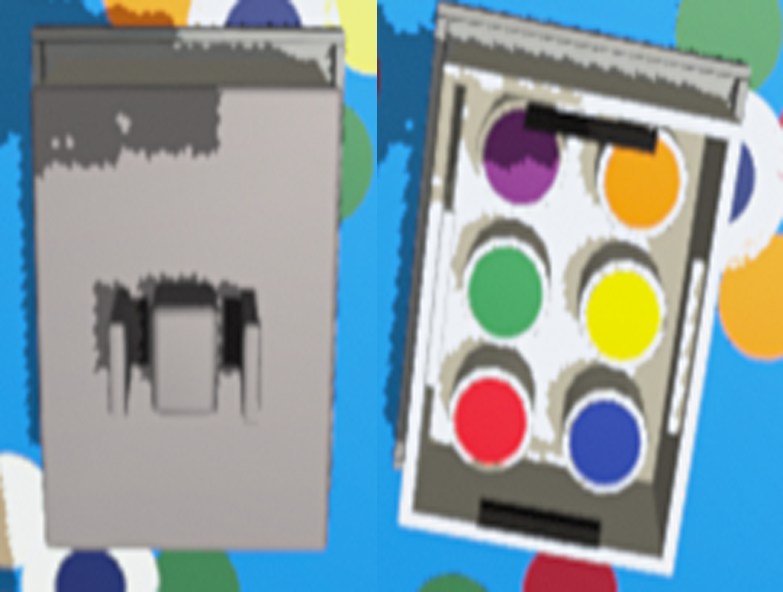

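```bash
python3 - <<'E'
from fit import *
w2=np.array([(256.7,183.5),(362.2,183.5),(357.1,308.4),(261.2,307.6)])-.35
w1=np.array([(273.1,167.8),(376.2,184.1),(351.4,304.9),(258.3,291.1)])-.35
cs=[(395.5,165.5),(432.3,192.5),(409.5,214.3),(372.8,187)];cd=[(298.3,331.8),(358.5,325.8),(366,369),(302.5,375.3)]
fs=[(295,214),(324.8,247.3),(294.5,267),(265.5,233.5)];fd=[(328,210),(379.8,211),(381.5,241),(327.3,241.5)]
for nm,n,w,s,d,L,W in(('cover','w2',w2,cs,cd,.134,.104),('full','w1',w1,fs,fd,.13,.1)):
    x0=[*toz(*load(n),np.mean(w,0),.075)[0]]
    for v in ([(n,w)],[(n,w),('s1',s),('d1',d)]):
        r=fit(v,L,W,x0); print(nm,r.x.round(4),r.cost.round(2),r.fun[:8].round(1))
for n in('w1','w2'): 
    R=quat(load(n)[0]['tool_rot']);print(np.arctan2(R[1,0],R[0,0]),R[:,2])
E
```

```text
cover [0.4937 0.1915 0.0655 0.3679] 0.51 [-0.5 -0.   0.4  0.6  0.3 -0.4 -0.1 -0.1]
cover [0.4939 0.1914 0.0655 0.3686] 7.66 [-0.4 -0.1  0.5  0.4  0.5 -0.6  0.1 -0.2]
full [ 0.5212 -0.1452  0.0702  3.3679] 0.11 [ 0.2 -0.2 -0.3  0.2  0.2  0.  -0.1  0. ]
full [ 0.5209 -0.1455  0.0686  0.2278] 6.82 [ 0.4  0.4 -0.4  0.1  0.2 -0.5  0.2 -0. ]
0.38198339306566986 [-3.65237480e-04  1.10557983e-03 -9.99999322e-01]
0.37364141734769907 [-3.03442589e-04 -1.55288210e-03 -9.99998748e-01]
```

Request:
move_arm(
  commands="1 -1.64 -0.22 2 0 0 0.1;1 -1.64 -0.22 3 0 0 0.1;1 -1.64 -0.22 3 0 0 0.1;1 0 0 3 0 0 0;1 0 0 3 0 0 0;1 0 0 0 0 0 0;1 0 0 0 0 0 0;1 0 0 0 0 0 0",
)

```text
t: 3.25
eef_pos: [0.4946, 0.1931, 0.1649]
tool_rot: [-0.0, 0.983, 0.183, 0.001]
contact_force: [0.6, -0.1, 0.0]
gripper_width: 0.999
```

```bash
python3 - <<'E'
from h import *
o,c=snap('wrist','w3'); print(o['t'],o['eef_pos'])
R=quat(o['tool_rot']);print(np.arctan2(R[1,0],R[0,0]))
E
```

```text
3.25 [0.49463023 0.19312628 0.164885  ]
0.36875130779077436
```

View pics/w3.png

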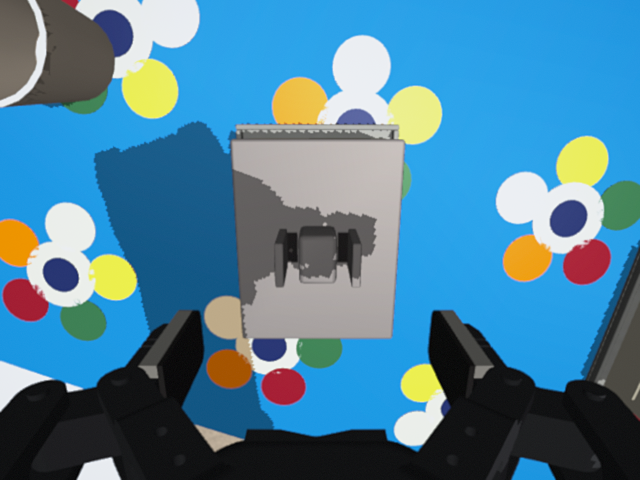

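```bash
python3 - <<'E'
from fit import *
w=np.array([(231,141),(405,141),(391,338),(243,338)])
o,c=load('w3')
r=fit([('w3',w)],.134,.104,[.494,.191,.07]);print(r.x.round(4),r.fun.round(1))
# predicted pose of tab outer top edges for height check
for zt in (.066,.070,.074):
    a=.369;Rz=np.array([[np.cos(a),-np.sin(a)],[np.sin(a),np.cos(a)]])
    l=np.array([[.013,.024],[.013,-.024],[.015,.011],[.015,-.011],[-.015,.011],[-.015,-.011]])@Rz.T+r.x[:2]
    print(zt,proj(o,c,np.c_[l,[zt+.034]*2+[zt+.026]*4]).round(0).tolist())
E
```

```text
[0.4936 0.1915 0.0678 0.3671] [ 0.2 -0.3 -0.4  0.1  0.3  0.2 -0.1 -0. ]
0.066 [[275.0, 243.0], [361.0, 243.0], [299.0, 235.0], [337.0, 235.0], [299.0, 283.0], [336.0, 283.0]]
0.07 [[274.0, 245.0], [362.0, 245.0], [298.0, 237.0], [337.0, 237.0], [299.0, 286.0], [336.0, 286.0]]
0.074 [[273.0, 247.0], [362.0, 247.0], [298.0, 239.0], [338.0, 239.0], [299.0, 289.0], [337.0, 289.0]]
```

Request:
move_arm(
  commands="0.78 -0.14 0.12 2 0 0 0;0.78 0 0 2 0 0 0;0.78 0 0 2 0 0 0;0.78 0 0 1 0 0 0;0.78 0 0 1 0 0 0;0.78 0 0 0.5 0 0 0;0.78 0 0 0.5 0 0 0;0.78 0 0 0 0 0 0;0.78 0 0 0 0 0 0",
  force=25,
)

```text
t: 4.05
eef_pos: [0.4927, 0.1923, 0.0738]
tool_rot: [-0.0, 0.983, 0.184, 0.0]
contact_force: [0.3, -0.2, 0.1]
gripper_width: 0.779
```

Request:
move_arm(
  commands="0.65 0.05 0.08 0 0 0 0;0.6 0 0 0 0 0 0;0.56 0 0 0 0 0 0;0.53 0 0 0 0 0 0;0.5 0 0 0 0 0 0;0.47 0 0 0 0 0 0;0.44 0 0 0 0 0 0;0.4 0 0 0 0 0 0;0.38 0 0 0 0 0 0;0.38 0 0 0 0 0 0;0.38 0 0 0 0 0 0;0.38 0 0 0 0 0 0",
)

```text
t: 5.05
eef_pos: [0.4938, 0.1917, 0.0744]
tool_rot: [0.0, 0.983, 0.184, 0.001]
contact_force: [-1.4, -1.8, 8.7]
gripper_width: 0.412
```

Opening is 0.412, about 35 mm, so both tabs are fully in. The tool now carries the strips' 8.7 N push. Next is a slow lift.

Request:
move_arm(
  commands="0.36 0 0 -0.1 0 0 0;0.36 0 0 -0.1 0 0 0;0.36 0 0 -0.15 0 0 0;0.36 0 0 -0.15 0 0 0;0.36 0 0 -0.2 0 0 0;0.36 0 0 -0.3 0 0 0;0.36 0 0 -0.3 0 0 0;0.36 0 0 0 0 0 0",
  force=30,
)

```text
t: 5.72
eef_pos: [0.4932, 0.1917, 0.0867]
tool_rot: [-0.0, 0.983, 0.184, 0.0]
contact_force: [-0.1, 0.8, -2.0]
gripper_width: 0.408
```

Request:
move_arm(
  commands="0.36 0 0 -1 0 0 0;0.36 0 0 -2 0 0 0;0.36 0 0 -2 0 0 0;0.36 0 0 -2 0 0 0;0.36 0 0 -2 0 0 0;0.36 0 0 -1 0 0 0;0.36 0 0 0 0 0 0;0.36 0 0 0 0 0 0",
)

```text
t: 6.38
eef_pos: [0.4931, 0.1915, 0.1864]
tool_rot: [0.0, 0.983, 0.184, 0.0]
contact_force: [-0.9, -0.1, -0.9]
gripper_width: 0.41
```

Request:
move_arm(
  commands="0.36 -0.8 2.7 0 0 0 0;0.36 -0.8 2.7 0 0 0 0;0.36 -0.8 2.7 0 0 0 0;0.36 -0.8 2.7 0 0 0 0;0.36 -0.8 2.7 0 0 0 0;0.36 -0.8 2.7 0 0 0 0;0.36 -0.8 2.7 0 0 0 0;0.36 -0.8 2.7 0 0 0 0;0.36 -0.8 2.7 0 0 0 0;0.36 -0.8 2.7 0 0 0 0;0.36 -0.8 2.7 0 0 0 0;0.36 -0.8 2.7 0 0 0 0",
)

```text
t: 7.38
eef_pos: [0.5199, -0.1465, 0.1846]
tool_rot: [-0.001, 0.983, 0.184, -0.001]
contact_force: [0.7, 0.4, -1.6]
gripper_width: 0.405
```

Request:
move_arm(
  commands="0.36 0 0 0 0 0 2;0.36 0 0 0 0 0 3;0.36 0 0 0 0 0 3;0.36 0 0 0 0 0 0;0.36 0 0 0 0 0 0;0.36 0 0 0 0 0 0;0.36 0 0 0 0 0 0",
)

```text
t: 7.97
eef_pos: [0.5208, -0.145, 0.1858]
tool_rot: [-0.0, 0.993, 0.116, -0.0]
contact_force: [0.3, -0.2, -0.5]
gripper_width: 0.407
```

```bash
python3 - <<'E'
from h import *
o,c=snap('wrist','w4'); print(o['t'],o['eef_pos'],o['contact_force'],o['gripper_width'])
R=quat(o['tool_rot']);print(np.arctan2(R[1,0],R[0,0]),R[:,2])
E
```

```text
7.9667 [ 0.52076194 -0.14499735  0.18582044] [ 0.32162642 -0.1822958  -0.51376595] 0.40682369887091857
0.23249596469558137 [-8.30797974e-04  1.87078335e-04 -9.99999637e-01]
```

View pics/w4.png

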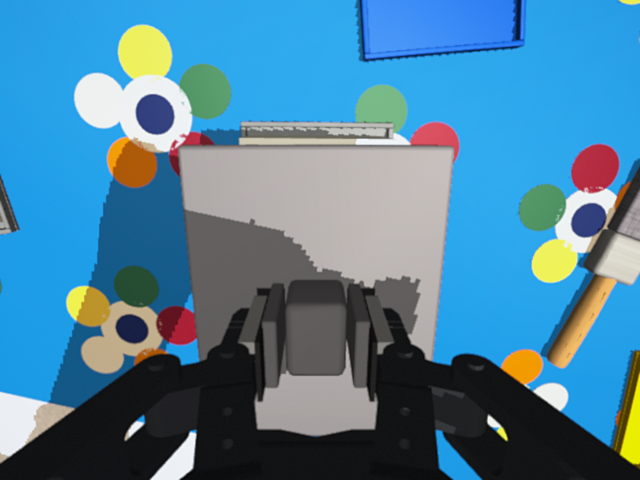

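```bash
python3 - <<'E'
from h import *
from scipy.optimize import least_squares
o,c=load('w4'); R=quat(o['tool_rot']); p=o['eef_pos']
# tray top far edge, known z .012
print('tray',proj(o,c,[[*(np.array([.521,-.1454])+np.array([[np.cos(.2275),-np.sin(.2275)],[np.sin(.2275),np.cos(.2275)]])@[.075,s*.06]),.012] for s in(1,-1)]).round(1))
# cover in hand: far corners at x .067,y +-.052 ; yaw a
def f(v):
    x,y,z,a=v; Rz=np.array([[np.cos(a),-np.sin(a)],[np.sin(a),np.cos(a)]])
    l=np.array([[.067,-.052],[.067,.052],[.015,-.011],[.015,.011],[-.015,-.011],[-.015,.011]])@Rz.T+[x,y]
    P=np.c_[l,[z]*2+[z-.026]*4]@R.T+p
    return (proj(o,c,P)-[(181,147.5),(453,147.5),(288,281),(345,281),(286,375),(345,375)]).ravel()
r=least_squares(f,[0,0,.005,0]);print('cover in tool (x,y,plate top z,yaw)',r.x.round(4),r.fun.round(1))
E
```

```text
tray [[240.3 122.4]
 [393.9 123.3]]
cover in tool (x,y,plate top z,yaw) [ 0.002  -0.0001  0.0112  0.0032] [ 1.  -5.8 -1.7 -4.7 -2.3 13.4  1.9 13.5  1.3 -9.3 -0.3 -9.1]
```

```bash
python3 - <<'E'
from h import *
from scipy.optimize import least_squares
o,c=load('w4'); R=quat(o['tool_rot']); p=o['eef_pos']
def f(v,full=False):
    x,y,z,a=v; Rz=np.array([[np.cos(a),-np.sin(a)],[np.sin(a),np.cos(a)]])
    l=np.array([[.067,-.052],[.067,.052],[-.015,-.011],[-.015,.011]])@Rz.T+[x,y]
    P=np.c_[l,[z]*2+[z-.026]*2]@R.T+p
    return (proj(o,c,P)-[(181,147.5),(453,147.5),(286,375),(345,375)]).ravel()
r=least_squares(f,[0,0,.005,0]);print(r.x.round(4),r.fun.round(1))
for z in(.002,.004,.006):
  r=least_squares(lambda v:f([v[0],v[1],z,v[2]])[:4],[0,0,0]);print(z,r.x.round(4),r.fun.round(1))
E
```

```text
[ 0.     -0.0002  0.0083  0.0033] [-1.  -0.2  0.2  0.9  0.8 -0.4 -0.  -0.2]
0.002 [ 0.0004  0.0002 -0.0005] [-6.5  0.6  6.5  0.6]
0.004 [ 0.0003  0.0002 -0.0006] [-4.6  0.4  4.6  0.4]
0.006 [ 0.0002  0.0002 -0.0006] [-2.7  0.3  2.7  0.3]
```

Request:
move_arm(
  commands="0.36 0 0.04 2 0 0 0.3;0.36 0 0 2 0 0 0;0.36 0 0 2 0 0 0;0.36 0 0 1 0 0 0;0.36 0 0 0.5 0 0 0;0.36 0 0 0 0 0 0;0.36 0 0 0 0 0 0",
)

```text
t: 8.6
eef_pos: [0.5216, -0.1456, 0.1119]
tool_rot: [0.0, 0.994, 0.113, 0.0]
contact_force: [0.8, -0.6, -1.2]
gripper_width: 0.404
```

Request:
move_arm(
  commands="0.36 0 0 0.3 0 0 0;0.36 0 0 0.3 0 0 0;0.36 0 0 0.3 0 0 0;0.36 0 0 0 0 0 0",
)

```text
t: 8.93
eef_pos: [0.5209, -0.1456, 0.1021]
tool_rot: [-0.0, 0.994, 0.113, -0.0]
contact_force: [-0.4, -0.7, -1.3]
gripper_width: 0.41
```

Request:
move_arm(
  commands="0.36 0 0 0.2 0 0 0;0.36 0 0 0.2 0 0 0;0.36 0 0 0 0 0 0",
)

```text
t: 9.18
eef_pos: [0.5209, -0.1456, 0.0979]
tool_rot: [-0.0, 0.994, 0.113, -0.0]
contact_force: [0.5, 0.4, -0.9]
gripper_width: 0.407
```

Request:
move_arm(
  commands="0.36 0 0 0.2 0 0 0;0.36 0 0 0.2 0 0 0;0.36 0 0 0 0 0 0",
)

```text
t: 9.43
eef_pos: [0.5209, -0.1455, 0.0939]
tool_rot: [-0.0, 0.994, 0.113, -0.0]
contact_force: [-0.1, 0.4, -2.1]
gripper_width: 0.402
```

Request:
move_arm(
  commands="0.36 0 0 0.15 0 0 0;0.36 0 0 0.15 0 0 0;0.36 0 0 0 0 0 0",
)

```text
t: 9.68
eef_pos: [0.5209, -0.1456, 0.091]
tool_rot: [-0.0, 0.994, 0.113, -0.0]
contact_force: [0.4, -0.4, -1.4]
gripper_width: 0.409
```

Request:
move_arm(
  commands="0.36 0 0 0.1 0 0 0;0.36 0 0 0.1 0 0 0;0.36 0 0 0 0 0 0",
)

```text
t: 9.93
eef_pos: [0.521, -0.1456, 0.0891]
tool_rot: [-0.0, 0.994, 0.113, -0.0]
contact_force: [1.2, 0.3, -0.7]
gripper_width: 0.405
```

Request:
move_arm(
  commands="0.36 0 0 0.1 0 0 0;0.36 0 0 0 0 0 0;0.36 0 0 0 0 0 0",
)

```text
t: 10.18
eef_pos: [0.5211, -0.1456, 0.0883]
tool_rot: [-0.0, 0.994, 0.113, -0.0]
contact_force: [-0.1, 0.2, -2.8]
gripper_width: 0.403
```

Request:
move_arm(
  commands="0.36 0 0 0.1 0 0 0;0.36 0 0 0 0 0 0;0.36 0 0 0 0 0 0",
)

```text
t: 10.43
eef_pos: [0.5211, -0.1456, 0.0873]
tool_rot: [0.0, 0.994, 0.113, -0.0]
contact_force: [-0.5, -0.6, -1.4]
gripper_width: 0.404
```

Request:
move_arm(
  commands="0.36 0 0 0.1 0 0 0;0.36 0 0 0 0 0 0;0.36 0 0 0 0 0 0",
)

```text
t: 10.68
eef_pos: [0.5212, -0.1456, 0.0863]
tool_rot: [0.0, 0.994, 0.113, 0.0]
contact_force: [0.9, 0.1, -0.9]
gripper_width: 0.402
```

Request:
move_arm(
  commands="0.36 0 0 0.1 0 0 0;0.36 0 0 0 0 0 0",
)

```text
t: 10.85
eef_pos: [0.5212, -0.1456, 0.0855]
tool_rot: [0.0, 0.994, 0.113, 0.0]
contact_force: [-1.8, -0.1, 2.6]
gripper_width: 0.406
```

Request:
move_arm(
  commands="0.36 0 0 0.1 0 0 0;0.36 0 0 0 0 0 0",
)

```text
t: 11.02
eef_pos: [0.5213, -0.1456, 0.0845]
tool_rot: [0.0, 0.994, 0.113, 0.0]
contact_force: [-0.9, 0.1, 5.1]
gripper_width: 0.409
```

Request:
move_arm(
  commands="0.36 0 0 0.1 0 0 0;0.36 0 0 0 0 0 0",
)

```text
t: 11.18
eef_pos: [0.5213, -0.1456, 0.0836]
tool_rot: [0.0, 0.994, 0.113, 0.0]
contact_force: [-1.9, -0.6, 5.8]
gripper_width: 0.405
```

Request:
move_arm(
  commands="0.36 0 0 0.1 0 0 0;0.36 0 0 0 0 0 0",
)

```text
t: 11.35
eef_pos: [0.5213, -0.1457, 0.0827]
tool_rot: [0.0, 0.994, 0.113, 0.0]
contact_force: [-3.3, 1.0, 8.5]
gripper_width: 0.408
```

Request:
move_arm(
  commands="0.36 0 0 0.1 0 0 0;0.36 0 0 0 0 0 0",
)

```text
t: 11.52
eef_pos: [0.5213, -0.1456, 0.0819]
tool_rot: [0.0, 0.994, 0.113, 0.0]
contact_force: [-3.1, 0.0, 9.2]
gripper_width: 0.399
```

Request:
move_arm(
  commands="0.36 0 0 0.05 0 0 0;0.36 0 0 0 0 0 0",
)

```text
t: 11.68
eef_pos: [0.5213, -0.1456, 0.0815]
tool_rot: [0.0, 0.994, 0.113, 0.0]
contact_force: [-3.5, -0.1, 7.9]
gripper_width: 0.4
```

Request:
move_arm(
  commands="0.36 0 0 0.05 0 0 0;0.36 0 0 0 0 0 0",
)

```text
t: 11.85
eef_pos: [0.5213, -0.1456, 0.0812]
tool_rot: [0.0, 0.994, 0.113, 0.0]
contact_force: [-4.1, 1.1, 10.9]
gripper_width: 0.408
```

Request:
move_arm(
  commands="0.36 -0.04 0 0.04 0 0 0;0.36 0 0 0 0 0 0",
)

```text
t: 12.02
eef_pos: [0.5213, -0.1456, 0.0811]
tool_rot: [0.0, 0.994, 0.113, 0.001]
contact_force: [-4.0, 1.0, 13.4]
gripper_width: 0.406
```

Request:
move_arm(
  commands="0.36 -0.03 0 0.04 0 0 0;0.36 0 0 0 0 0 0",
)

```text
t: 12.18
eef_pos: [0.5213, -0.1456, 0.0811]
tool_rot: [0.0, 0.994, 0.113, 0.001]
contact_force: [-4.5, 0.6, 15.9]
gripper_width: 0.405
```

Request:
move_arm(
  commands="0.36 0 0 0.04 0 0 0;0.42 0 0 0.02 0 0 0;0.46 0 0 0.02 0 0 0;0.5 0 0 0.02 0 0 0;0.54 0 0 0.02 0 0 0;0.58 0 0 0 0 0 0;0.62 0 0 0 0 0 0;0.7 0 0 0 0 0 0;0.7 0 0 0 0 0 0",
)

```text
t: 12.93
eef_pos: [0.5202, -0.1458, 0.078]
tool_rot: [-0.0, 0.994, 0.113, -0.0]
contact_force: [-0.2, -0.7, -1.0]
gripper_width: 0.698
```

Request:
move_arm(
  commands="0.8 0 0 -1 0 0 0;0.9 0 0 -3 0 0 0;1 0 0 -3 0 0 0;1 0 0 -2 0 0 0;1 0 0 0 0 0 0;1 0 0 0 0 0 0;1 0 0 0 0 0 0",
)

```text
t: 13.52
eef_pos: [0.5199, -0.1457, 0.1681]
tool_rot: [-0.0, 0.994, 0.113, -0.0]
contact_force: [-0.4, -0.6, -0.7]
gripper_width: 1.0
```

```bash
python3 - <<'E'
from h import *
o,c=snap('wrist','w5'); print(o['t'],o['eef_pos'],o['contact_force'])
snap('side','d2')
a=c['img'][100:400,150:550,::-1]; b=cv2.imread('pics/d2.png')[190:280,300:420]
cv2.imwrite('pics/crop3.png',np.hstack([a,cv2.resize(b,(400,300),interpolation=cv2.INTER_CUBIC)]))
E
```

```text
13.5167 [ 0.51992524 -0.14570853  0.16805618] [-0.42232278 -0.62273407 -0.70417473]
```

View pics/crop3.png

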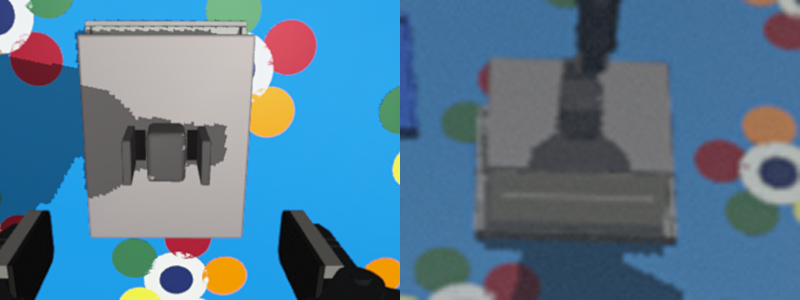

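The cover sits square on the full tub with both tabs sprung out. To check that it is latched, I'll feel the post top with shut fingers: a latched cover yields about 1.5 mm to the rim, an unlatched one about 5 mm.

Request:
move_arm(
  commands="0 0.1 0 0 0 0 0;0 0 0 0 0 0 0;0 0 0 0 0 0 0;0 0 0 0 0 0 0;0 0 0 1 0 0 0;0 0 0 1 0 0 0;0 0 0 1 0 0 0;0 0 0 1 0 0 0;0 0 0 1 0 0 0;0 0 0 0.4 0 0 0;0 0 0 0 0 0 0;0 0 0 0 0 0 0",
)

```text
t: 14.62
eef_pos: [0.5214, -0.1455, 0.114]
tool_rot: [-0.0, 0.994, 0.113, -0.0]
contact_force: [1.0, 0.2, 0.2]
gripper_width: 0.001
```

Request:
move_arm(
  commands="0 0 0 0.2 0 0 0;0 0 0 0.2 0 0 0;0 0 0 0 0 0 0",
)

```text
t: 14.87
eef_pos: [0.5215, -0.1456, 0.1103]
tool_rot: [0.0, 0.994, 0.113, 0.0]
contact_force: [-0.3, 0.4, 0.6]
gripper_width: 0.002
```

Request:
move_arm(
  commands="0 0 0 0.1 0 0 0;0 0 0 0.1 0 0 0;0 0 0 0 0 0 0",
)

```text
t: 15.12
eef_pos: [0.5214, -0.1455, 0.1082]
tool_rot: [-0.0, 0.994, 0.113, -0.0]
contact_force: [-0.1, 0.2, 0.1]
gripper_width: -0.003
```

Request:
move_arm(
  commands="0 0 0 0.1 0 0 0;0 0 0 0 0 0 0",
)

```text
t: 15.28
eef_pos: [0.5214, -0.1455, 0.1072]
tool_rot: [-0.0, 0.994, 0.113, -0.0]
contact_force: [0.0, 0.2, 0.9]
gripper_width: 0.001
```

Request:
move_arm(
  commands="0 0 0 0.1 0 0 0;0 0 0 0 0 0 0",
)

```text
t: 15.45
eef_pos: [0.5213, -0.1455, 0.1061]
tool_rot: [-0.0, 0.994, 0.113, -0.0]
contact_force: [0.4, -0.0, -0.2]
gripper_width: -0.005
```

Request:
move_arm(
  commands="0 0 0 0.1 0 0 0;0 0 0 0 0 0 0",
)

```text
t: 15.62
eef_pos: [0.5213, -0.1455, 0.1052]
tool_rot: [-0.0, 0.994, 0.113, -0.0]
contact_force: [0.1, 0.4, -0.1]
gripper_width: 0.002
```

Request:
move_arm(
  commands="0 0 0 0.1 0 0 0;0 0 0 0 0 0 0",
)

```text
t: 15.78
eef_pos: [0.5215, -0.1456, 0.1047]
tool_rot: [0.0, 0.994, 0.113, 0.0]
contact_force: [-1.9, 0.2, 5.5]
gripper_width: -0.0
```

Request:
move_arm(
  commands="0 0 0 0.1 0 0 0;0 0 0 0 0 0 0",
)

```text
t: 15.95
eef_pos: [0.5216, -0.1456, 0.104]
tool_rot: [0.0, 0.994, 0.113, 0.0]
contact_force: [-2.9, 0.3, 8.6]
gripper_width: 0.002
```

Request:
move_arm(
  commands="0 0 0 0.05 0 0 0;0 0 0 0 0 0 0",
)

```text
t: 16.12
eef_pos: [0.5216, -0.1456, 0.1036]
tool_rot: [0.0, 0.994, 0.113, 0.0]
contact_force: [-2.4, 0.7, 8.1]
gripper_width: 0.004
```

Request:
move_arm(
  commands="0 0 0 0.05 0 0 0;0 0 0 0 0 0 0",
)

```text
t: 16.28
eef_pos: [0.5216, -0.1456, 0.1032]
tool_rot: [0.0, 0.994, 0.113, 0.0]
contact_force: [-2.7, 1.2, 9.3]
gripper_width: -0.001
```

Request:
move_arm(
  commands="0 0 0 0.05 0 0 0;0 0 0 0 0 0 0",
)

```text
t: 16.45
eef_pos: [0.5216, -0.1456, 0.1031]
tool_rot: [0.0, 0.994, 0.113, 0.0]
contact_force: [-3.7, 0.5, 11.9]
gripper_width: -0.001
```

Request:
move_arm(
  commands="0 0 0 0.05 0 0 0;0 0 0 0 0 0 0",
)

```text
t: 16.62
eef_pos: [0.5216, -0.1456, 0.103]
tool_rot: [0.0, 0.994, 0.113, 0.0]
contact_force: [-5.9, 1.6, 17.1]
gripper_width: -0.002
```

The post gave from about 0.1050 to a hard stop at 0.1030, with about 6–9 N from the start. That matches a latched cover. I'll back off.

Request:
move_arm(
  commands="0 0 0 -0.1 0 0 0;0 0 0 -0.2 0 0 0;0 0 0 -0.5 0 0 0;0 0 0 -2 0 0 0;0 0 0 -3 0 0 0;0 0 0 -3 0 0 0;0 3 0 -3 0 0 0;0 3 0 -3 0 0 0;0 0 0 0 0 0 0;0 0 0 0 0 0 0;0 0 0 0 0 0 0",
)

```text
t: 17.53
eef_pos: [0.578, -0.1324, 0.2474]
tool_rot: [-0.0, 0.994, 0.113, -0.001]
contact_force: [-0.7, 0.5, -0.6]
gripper_width: 0.0
```

```bash
python3 - <<'E'
from h import *
o,c=snap('wrist','w6'); print(o['t'],o['eef_pos'],o['contact_force'])
E
```

```text
17.5333 [ 0.57799701 -0.13238454  0.24740475] [-0.65035523  0.54494962 -0.58913276]
```

View pics/w6.png

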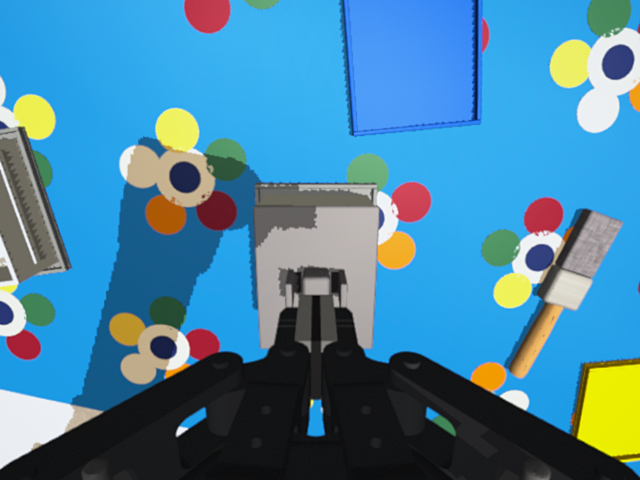

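The cover, at (316,275), is square on the full tub, the brush is undisturbed and the arm is clear. I'm handing in.

```bash
python3 -c "
from station import bot
print(bot.hand_in())"
```

```text
the job is handed in; nothing more can be done
None
```

The cover is off the empty tub and latched on the full one; I handed the job in at about 17.5 s and got no verdict back.

- **Lift:** I squeezed both tabs fully in with a 25 N grip (opening about 35 mm), then raised the cover slowly. No catch held it: the tool read only about 2 N, roughly the cover's weight.
- **Placing:** I lowered it in small steps. The strips touched at TCP height 0.0857 m and the rim stopped it at 0.0811 m, with about 16 N at the last reading. I added less than 1.5 mm of downward command while opening the fingers; the force in that step was not read.
- **Latch check:** I pressed the post with shut fingers. It gave about 1.5–2 mm before the hard rim, at up to 17 N, which fits a latched cover; an unlatched one would have given about 5 mm.
- **Last picture:** The cover is square on the tub, the arm is clear, and the brush is where it was. An earlier picture, before the press, shows both tabs sprung out. I did not photograph the jar, cup and stamp again, but the arm felt no contact there.

Two readings fell short. During the pressing there was a steady sideways force of 3–6 N, most likely pin friction. My first camera fit of the cover held in the gripper was poor because of badly picked post edges; a second fit agreed to within 1 pixel.

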